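Close a glued ring stack in the rod press

ROBOT

A 6-joint arm with a two-finger parallel gripper is mounted at the origin on a cart in front of the work surface, level with it; the furniture and walls round the work are solid. World frame = base frame: x ahead of the robot, y to its left, z up, the work surface at z = 0. Lengths are in m, angles in rad, forces in N, time in s.
With the tool pointing down it reaches from about 0.25 to 0.725 m from the base axis. Payload 9.7 kg.
Tool frame: the origin (TCP) lies midway between the tips of the shut fingers; the grasp point (between the pads) lies bot.grasp_offset behind it (bot.grasp_offset is the distance from the TCP to the grasp point, in m); z points along the fingers, y is the line along which they close (so a half turn about z gives the same grasp; the last joint's range is limited). The gripper opens to 85 mm and grips with 20 to 120 N. Pads are 22 mm wide; open, the fingers measure 114 mm over their backs; the gripper's body (76 mm by 85 mm) begins 54 mm behind the grasp point. The pads swing forward as they close: fully open they stand 13 mm farther back than shut.
Start: joints at [-1.343, 0.087, 0.176, 1.66, 0, 1.571], TCP at [0.124, -0.536, 0.231] pointing down, gripper open.
Joint ranges: [-3.13, 3.13], [-0.85, 1.81], [-1.15, 1.24], [-2.2, 2.28], [-1.44, 1.52], [-3.14, 3.14]. Speed limits (rad/s): [2.22, 2.22, 2.57, 3.14, 3.14, 3.14].

INTERFACE

Orientations are given as a unit quaternion [w, x, y, z].
In Python, from station import bot, eyes, close_job gives the robot as it stands.
- The arm moves only by the tool play_rows, never from a script. Its argument "steps" is a list that holds one entry, the list of rows, each a list of 7 numbers: the shift along the tool's x, y, z scaled (see below), then the turn, a rotation vector about the tool's x, y, z scaled (see below), then the closure, from 0 (fully open) to 1 (shut). A call has 1 to 20 rows; each row shifts and turns the commanded pose from where the row before left it, along the tool's axes as they then stand; what a row does not reach is not made up. The controller multiplies each number of a shift by 0.025 m and each number of a turn by 0.15 rad. A row lasts 1/8 s, in which the tool goes at most 62.5 mm and 10.7 degrees, less where a joint would pass 70% of its speed; a pose out of reach is approached as far as the arm can. A call with a number of a shift or a turn outside -1 to 1 is refused whole. A call with a gripper value outside its range is refused whole. The fingers move at their own pace and stop on an object; "grip_force" is the grip in N (left out, the last holds). Time passes only in rows, so rows that do not move let the fingers close. It gives the time, the measured TCP pose, the force, the opening and the grip force at its end, in the units of the state.
- bot.sense(): the state, without advancing time (a new reading comes with each control period).
- eyes.snapshot(name): name is "scene" or "top" or "wrist"; returns the picture (480x640x3 uint8, blue, green, red); there is no depth.
- eyes.camera_info(name): a dict with "fx", "fy", "cx", "cy" (pixels), "camera_from_world" (4x4, takes a point from world to camera coordinates); the wrist camera has in their place "mount" (4x4, takes a point from camera to tool coordinates, whose origin is the TCP and whose axes are the flange's). Camera axes: x right, y down, z forward; pixel columns grow to the right and rows downward; lengths in m; the calibration is good to about 2 mm. A picture is of the moment at which its call begins: read the wrist's pose just before it. camera_info takes no time and is no camera call.
- close_job(): hands the job in; it is judged then, once.
The state is a dict: "clock": time; "joint_positions": joint angles; "joint_vel": joint speeds; "effort": joint torques, N m; "eef_pos": TCP position; "tool_rot": TCP orientation; "wrist_force": force on the tool from outside, world axes, zero at the start; "ft_torque": the same for the moment, N m; "opening": finger opening in m; "grasp_force": force on a finger pad.
Only numpy, scipy, OpenCV 4.12 (cv2) and the standard library are available. Lean on these libraries where they do the work, as an engineer would, in place of code of your own. Each camera call takes 0.05 s, during which the arm holds its last target. There are 200 camera calls.

TASK

Take the drilled wooden platen, lower it squarely over the upright steel rod of the little gluing press and with it push the stiff upper wooden ring down until the ring is fully home on the ring below. Leave the platen resting flat on the ring and let go of it. Work gently: do not push on the press with more than about 35 N, and leave the undrilled blank and the other things on the table where they are.

Things in the scene. Friction and masses are not known exactly. Their poses are not given: they have to be found in the camera images.
- platen: The drilled press platen, one turned piece of pale wood, 0.3 kg: a round flange 80 mm across and 14 mm thick with a round hub 44 mm across rising from it, 70 mm high in all. A straight bore 17 mm across runs right through it along its z axis (no chamfer). Origin: centre of the flange's underside; z up along the bore.
- blank: An undrilled platen blank of the same pattern: flange 80 mm across and 14 mm thick, hub 44 mm across, 55 mm high in all, no bore. It stands on the table; not to be used. The platen and the blank may have changed places. Origin: centre of the underside.
- press: The gluing press, fixed to the table: a wooden board 150 x 130 mm, 18 mm thick (long side along its x). On it a steel foot carries an upright steel rod, with two wooden rings 60 mm across and 12 mm thick around it: the lower is fixed, its top 38 mm above the table; the upper (joint ring) stands off it with a gap. Origin: centre of the board's underside, on the table; z up.
- rod_nominal (a point): The middle of the rod's possible places: a point straight above the board's centre at the height of the rod's top, 128 mm above the table; axes as the board's. The rod, 14 mm across, rim rounded by 1.5 mm, is clamped by hand: its own axis stands anywhere within 8 mm of this point along the board's x and within 8 mm along its y, is not measured, and does not give.
- ring (a joint): How far the upper ring has been pushed down the rod, in m: 0 = its top 62 mm above the table, 0.012 = home on the lower ring (its top 50 mm above the table), a hard stop. With the platen on it at home, the platen's underside is 50 mm above the table and the rod stands 8 mm out of the hub. It starts between 0 and 0.003, slides stiffly (about 10 N, more when fast) and stays where it is left.
- turned_jar: Bystander: a turned wooden jar with a knobbed lid, 47 mm across, 73 mm high. Origin: centre of the underside.
- town_house: Bystander: a pale wooden toy house, 47 x 43 x 109 mm high. Origin: centre of the underside.
- sanding_block: Bystander: a wooden sanding block 39 x 65 mm, 28 mm high. Origin: centre of the underside.
- key_fob: Bystander: a wooden key fob 20 x 50 mm, 8 mm thick. Origin: centre of the underside.
Things that resemble listed ones, but are neither listed nor needed, are in the scene too. Leave any blue look-alike of the platen alone.

How it is judged:
By the outcome, as a careful person would: the job done as asked, in the order asked, and still so for the second after the job is handed in, with the robot touching nothing.
It also fails if it takes over 72 s, if anything falls off the work surface, if the arm or the gripper's body presses on something with over 40 N, if the wrist force passes 120 N, or if a joint passes its speed limit or range.

## Working session

There is one attempt and no reset: what is moved stays moved. The work goes in short steps, Python scripts to look and compute and a tool call to move; the robot and the scene stay as the last step left them, time stands still between calls to the robot, and variables do not carry over. Pictures are saved under pics/ and viewed, at most 10 in all, crops included, and the job is handed in when it is done.

Besides the shell and the picture viewer there is one more tool, called after "Call:" as a command line: name --argument value ..., lists and objects as JSON in quotes. play_rows: Moves the arm, as the interface text tells. Shifts and turns lie within -1 to 1; 1 stands for 0.025 m of shift or 0.15 rad of turn. Its arguments: {"type":"object","properties":{"steps":{"type":"array"},"grip_force":{"type":"number"}},"required":["steps"]}

```bash
ls; mkdir -p pics; python3 - <<'E'
from station import bot, eyes
import cv2, numpy as np
s=bot.sense(); print(s['clock'],s['eef_pos'],s['tool_rot'],s['opening'],s['wrist_force'],bot.grasp_offset)
for n in("top","scene"):
    cv2.imwrite(f"pics/{n}0.png",eyes.snapshot(n)); c=eyes.camera_info(n); print(n,c['fx'],c['cx'],c['cy'],np.round(c['camera_from_world'],4).tolist())
print(eyes.camera_info("wrist"))
E
```

```text
pics
0.0 [ 0.1241623  -0.53558718  0.23060805] [-6.28408693e-04  9.93522608e-01  1.13632867e-01 -6.05502619e-05] 0.08546978224136162 [-0.22719485 -0.86992547 -0.58736449] 0.0187
top 509.70979191178594 320.30744693273084 238.79448271094424 [[0.0189, -0.9998, 0.0094, -0.0507], [-0.9912, -0.02, -0.1305, 0.5406], [0.1307, -0.0069, -0.9914, 0.9994], [0.0, 0.0, 0.0, 1.0]]
scene 507.7387367200493 323.0020244416244 238.28246093003517 [[-0.7123, -0.7016, 0.0168, 0.3496], [-0.4564, 0.4449, -0.7706, 0.3319], [0.5332, -0.5566, -0.6371, 0.925], [0.0, 0.0, 0.0, 1.0]]
{'fx': 380.28665483115117, 'fy': 380.28665483115117, 'cx': 325.0641961994204, 'cy': 245.184153387853, 'mount': array([[ 4.27406558e-04, -9.61471518e-01, -2.74904232e-01,
         6.98718520e-02],
       [ 9.99999562e-01,  6.39824151e-04, -6.83024506e-04,
        -2.23918870e-04],
       [ 8.32598976e-04, -2.74903820e-01,  9.61471371e-01,
        -1.42575696e-01],
       [ 0.00000000e+00,  0.00000000e+00,  0.00000000e+00,
         1.00000000e+00]])}
```

View pics/top0.png

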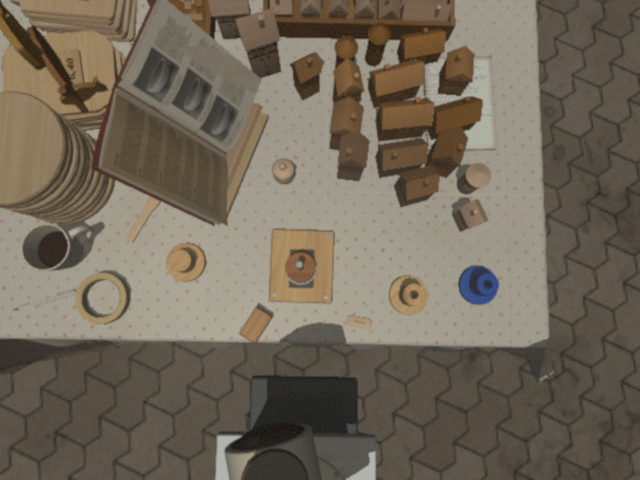

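View pics/scene0.png

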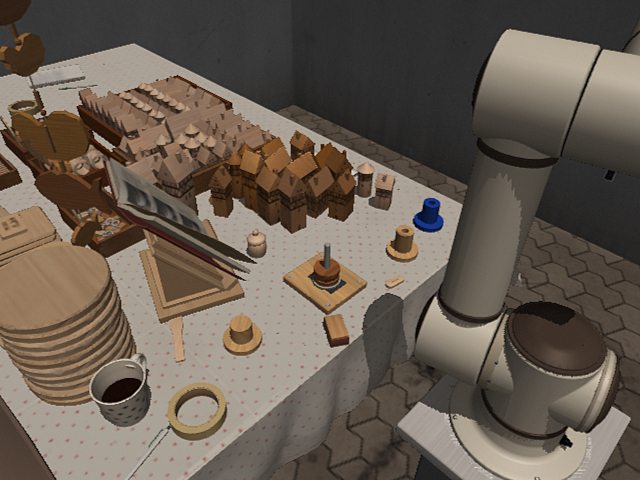

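The top view shows three platen-shaped pieces:
- pale, with a dark bore, at (408,295). It fits "drilled", so I take it as the platen.
- pale, with no hole and shorter, at (185,262): the blank.
- blue, at (478,285): the look-alike.

The press is at (302,266). I'll confirm with an enlarged crop.

```bash
cat > h.py <<'E'
import numpy as np, cv2
from station import bot, eyes
from scipy.spatial.transform import Rotation as R
def tcp():
    s=bot.sense(); q=s['tool_rot']; T=np.eye(4); T[:3,:3]=R.from_quat([q[1],q[2],q[3],q[0]]).as_matrix(); T[:3,3]=s['eef_pos']; return T
def cam(n):
    c=eyes.camera_info(n)
    K=np.array([[c['fx'],0,c['cx']],[0,c['fy'],c['cy']],[0,0,1]])
    return K,(tcp()@c['mount'] if n=="wrist" else np.linalg.inv(c['camera_from_world']))
def ray(K,W,uv,z):
    d=W[:3,:3]@np.linalg.solve(K,[uv[0],uv[1],1.]); o=W[:3,3]
    return o+d*(z-o[2])/d[2]
def proj(K,W,P):
    p=np.linalg.inv(W)@np.append(P,1); p=K@p[:3]; return p[:2]/p[2]
E
python3 - <<'E'
from h import *
a=cv2.imread("pics/top0.png")
f=lambda x0,y0:cv2.resize(a[y0:y0+100,x0:x0+100],(390,390),interpolation=cv2.INTER_CUBIC)
cv2.imwrite("pics/crop1.png",np.hstack([f(360,245),f(252,217)]))
K,W=cam("top")
print("flange",ray(K,W,(408,295),.014),"hubtop",ray(K,W,(411,293),.07),"blank",ray(K,W,(185,262),.014))
print("board",[ray(K,W,p,.018).round(4) for p in((271,230),(334,230),(333,303),(270,302))],"rodtop",ray(K,W,(300,265),.128))
E
```

```text
flange [ 0.43193482 -0.22198227  0.014     ] hubtop [ 0.43453036 -0.21772339  0.07      ] blank [0.49064428 0.23695629 0.014     ]
board [array([0.5601, 0.0621, 0.018 ]), array([ 0.5628, -0.0683,  0.018 ]), array([ 0.4128, -0.0685,  0.018 ]), array([0.4123, 0.0594, 0.018 ])] rodtop [ 0.48009458 -0.00316388  0.128     ]
```

View pics/crop1.png

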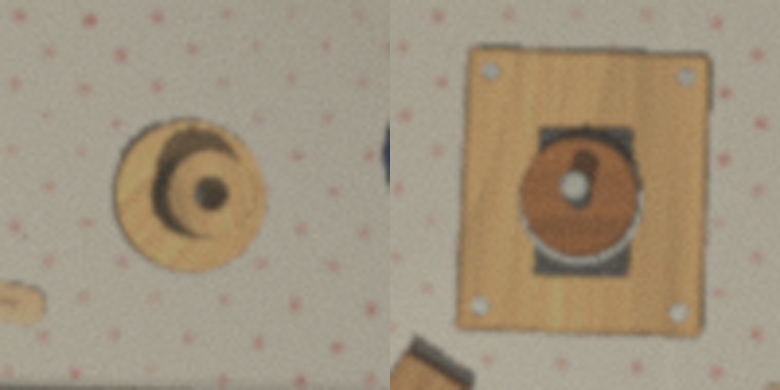

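The crop confirms it: the piece at (408.7,295) has a bore, at (414,294.5). The rod top is at (299.4,263.9). The platen is at about (0.432,-0.223) and the rod at about (0.482,-0.002), both consistent with the given sizes. Next I go above the platen.

Call:
play_rows --steps '[[[0,0,0,0,0,0.76,0],[0,0,0,0,0,0.76,0],[0.5,-0.5,0,0,0,0,0],[0.95,-0.96,0,0,0,0,0],[0.95,-0.96,0,0,0,0,0],[0.95,-0.96,0,0,0,0,0],[0.95,-0.96,0,0,0,0,0],[0.95,-0.96,0,0,0,0,0],[0.95,-0.96,0,0,0,0,0],[0.95,-0.96,0,0,0,0,0],[0.95,-0.96,0,0,0,0,0],[0.95,-0.96,0,0,0,0,0],[0.95,-0.96,0,0,0,0,0],[0.95,-0.96,0,0,0,0,0],[0.95,-0.96,0,0,0,0,0],[0.42,-0.5,0,0,0,0,0],[0,0,0,0,0,0,0],[0,0,0,0,0,0,0]]]'

```text
clock: 2.35
eef_pos: [0.4318, -0.2231, 0.2313]
tool_rot: [0.0, 1.0, 0.0, -0.0]
wrist_force: [1.0, -0.5, -0.7]
opening: 0.0853
grasp_force: 0.0
```

```bash
python3 - <<'E'
from h import *
K,W=cam("wrist"); a=eyes.snapshot("wrist"); cv2.imwrite("pics/w1.png",a)
T=tcp(); print(T.round(4).tolist())
print("expect bore px",proj(K,W,[.432,-.223,.07]))
E
```

```text
[[1.0, -0.0005, -0.0001, 0.4317], [-0.0005, -1.0, -0.0001, -0.2233], [-0.0001, 0.0001, -1.0, 0.2314], [0.0, 0.0, 0.0, 1.0]]
expect bore px [325.41061795 224.75846028]
```

View pics/w1.png

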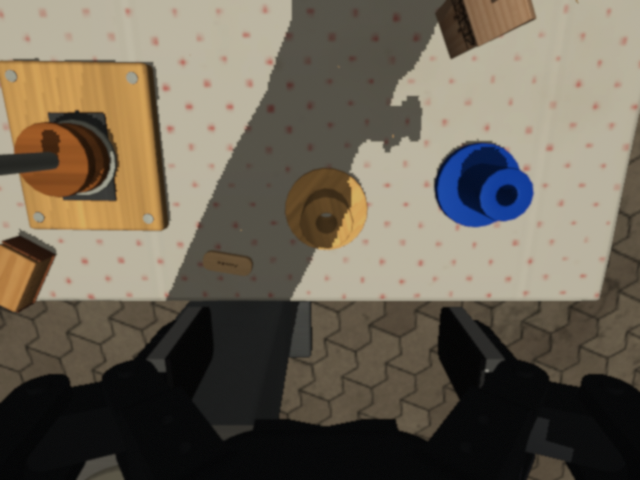

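The bore shows at (326,223) against (325.4,224.8) predicted, so the position is good to about 1 mm. I descend and grip the hub.

Call:
play_rows --steps '[[[0.04,0,0.5,0,0,0,0],[0,0,1,0,0,0,0],[0,0,1,0,0,0,0],[0,0,1,0,0,0,0],[0,0,1,0,0,0,0],[0,0,1,0,0,0,0],[0,0,1,0,0,0,0],[0,0,0.8,0,0,0,0],[0,0,0.6,0,0,0,0],[0,0,0.42,0,0,0,0],[0,0,0,0,0,0,0],[0,0,0,0,0,0,0.6],[0,0,0,0,0,0,0.8],[0,0,0,0,0,0,1],[0,0,0,0,0,0,1],[0,0,0,0,0,0,1],[0,0,0,0,0,0,1],[0,0,0,0,0,0,1]]]' --grip_force 60

```text
clock: 4.65
eef_pos: [0.4338, -0.2231, 0.0242]
tool_rot: [0.0, 1.0, -0.0, 0.001]
wrist_force: [-1.0, 0.1, 5.4]
opening: 0.0423
grasp_force: 61.4
```

Call:
play_rows --steps '[[[0,0,-0.2,0,0,0,1],[0,0,-0.6,0,0,0,1],[0,0,-1,0,0,0,1],[0,0,-1,0,0,0,1],[0,0,-1,0,0,0,1],[0,0,-1,0,0,0,1],[0,0,-1,0,0,0,1],[0,-0.5,-0.8,0,0,0,1],[-0.1,-1,0,0,0,0,1],[-0.1,-1,0,0,0,0,1],[-0.1,-1,0,0,0,0,1],[-0.1,-1,0,0,0,0,1],[-0.1,-1,0,0,0,0,1],[-0.1,-1,0,0,0,0,1],[-0.1,-1,0,0,0,0,1],[-0.1,-0.8,0,0,0,0,1],[-0.08,-0.54,0,0,0,0,1],[0,0,0,0,0,0,1],[0,0,0,0,0,0,1],[0,0,0,0,0,0,1]]]'

```text
clock: 7.15
eef_pos: [0.4113, -0.0023, 0.1883]
tool_rot: [0.0, 1.0, -0.0, -0.0]
wrist_force: [1.2, 0.8, -4.0]
opening: 0.0423
grasp_force: 61.6
```

```bash
python3 - <<'E'
from h import *
K,W=cam("wrist"); a=eyes.snapshot("wrist"); cv2.imwrite("pics/w2.png",a)
T=tcp(); print(T.round(4).tolist())
print("expect rod px",proj(K,W,[.482,-.002,.128]),"bore",proj(K,W,T[:3,3]+[0,0,.046]))
E
```

```text
[[1.0, -0.001, -0.0001, 0.4113], [-0.001, -1.0, -0.0001, -0.0023], [-0.0001, 0.0001, -1.0, 0.1883], [0.0, 0.0, 0.0, 1.0]]
expect rod px [325.08286606 134.61261802] bore [326.07767513 382.7695293 ]
```

View pics/w2.png

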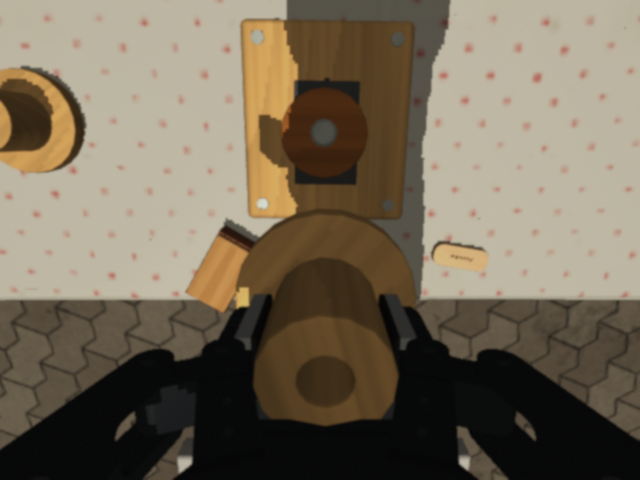

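Rod top is at about (323,132), seen straight from above. The bore in the gripped platen is at about (325.5,382). I'll measure both precisely.

```bash
python3 - <<'E'
from h import *
a=cv2.imread("pics/w2.png").astype(int)
K,W=cam("wrist"); T=tcp()
def blob(m,x0,y0,x1,y1):
    m=m.astype(np.uint8)[y0:y1,x0:x1]
    n,l,st,c=cv2.connectedComponentsWithStats(m); i=1+st[1:,4].argmax(); cnt=max(cv2.findContours((l==i).astype(np.uint8),0,1)[0],key=len)
    return c[i]+[x0,y0],st[i],cv2.fitEllipse(cnt)
sat=a.max(2)-a.min(2)
r=blob(sat<30,305,110,343,153); print("rod",r)
for t in (40,46,52): print("bore",t,blob(a[...,2]<t,285,345,368,415))
print(a[382,285:370:5].tolist(), a[350:415:5,325].tolist())
p=ray(K,W,r[0],.128); print("rod world",p)
E
```

```text
rod (array([323.41528239, 132.39202658]), array([  5,   9,  28,  28, 602], dtype=int32), ((18.40940284729004, 22.38759422302246), (26.31633949279785, 27.30415916442871), 0.4595627188682556))Traceback (most recent call last):
  File "<stdin>", line 10, in <module>
  File "<stdin>", line 6, in blob
ValueError: attempt to get argmax of an empty sequence
```

```bash
python3 - <<'E'
from h import *
a=cv2.imread("pics/w2.png"); g=cv2.GaussianBlur(a,(0,0),1.5)[...,2].astype(int)
K,W=cam("wrist"); T=tcp()
print(g[382,285:370:3].tolist(), g[345:418:3,325].tolist())
s=g[345:418,285:368]; 
t,m=cv2.threshold(s.astype(np.uint8),0,255,cv2.THRESH_OTSU+cv2.THRESH_BINARY_INV)
n,l,st,c=cv2.connectedComponentsWithStats(m); i=l[382-345,325-285]
e=cv2.fitEllipse(max(cv2.findContours((l==i).astype(np.uint8),0,1)[0],key=len)); print(t,st[i],c[i]+[285,345],e)
b=np.array(e[0])+[285,345]
zt=T[2,3]-.0242+.07
print("rod",ray(K,W,(323.4,132.4),.128),"bore",ray(K,W,b,zt),"tcp",T[:3,3])
E
```

```text
[86, 86, 85, 77, 57, 52, 53, 54, 56, 58, 60, 61, 61, 61, 62, 63, 64, 64, 62, 62, 61, 59, 55, 62, 83, 90, 91, 91, 88] [96, 96, 95, 87, 68, 62, 62, 61, 61, 61, 61, 61, 61, 61, 61, 61, 61, 61, 61, 62, 69, 85, 91, 91, 91]
75.0 [  10   11   61   51 2425] [324.73443299 380.79175258] ((39.71989059448242, 35.82172775268555), (49.316017150878906, 60.64936447143555), 88.1075668334961)
rod [ 0.48311304 -0.0011343   0.128     ] bore [ 0.41189553 -0.00191468  0.23406912] tcp [ 0.41134891 -0.00232321  0.18826912]
```

Call:
play_rows --steps '[[[0.5,-0.03,0,0,0,0,1],[0.9,0,0,0,0,0,1],[0.9,0,0,0,0,0,1],[0.45,0,0,0,0,0,1],[0.1,0,0.4,0,0,0,1],[0,0,0.6,0,0,0,1],[0,0,0.3,0,0,0,1],[0,0,0,0,0,0,1],[0,0,0,0,0,0,1]]]'

```text
clock: 8.32
eef_pos: [0.4825, -0.0011, 0.1562]
tool_rot: [-0.0, 1.0, -0.0, 0.0]
wrist_force: [-1.1, -0.9, -4.2]
opening: 0.0427
grasp_force: 61.6
```

Call:
play_rows --steps '[[[0,0,0.05,0,0,0,1],[0,0,0.05,0,0,0,1],[0,0,0.05,0,0,0,1],[0,0,0,0,0,0,1]]]'

```text
clock: 8.82
eef_pos: [0.4825, -0.0011, 0.1519]
tool_rot: [0.0, 1.0, -0.0, -0.0]
wrist_force: [-0.0, 0.1, -3.2]
opening: 0.0424
grasp_force: 61.6
```

Call:
play_rows --steps '[[[0,0,0.04,0,0,0,1],[0,0,0.04,0,0,0,1],[0,0,0.04,0,0,0,1],[0,0,0,0,0,0,1]]]'

```text
clock: 9.32
eef_pos: [0.4825, -0.0011, 0.1489]
tool_rot: [-0.0, 1.0, -0.0, -0.0]
wrist_force: [-0.4, -0.4, -3.8]
opening: 0.0424
grasp_force: 61.6
```

The underside is 3 mm below the rod top with no contact force, so the rod has entered the bore.

Call:
play_rows --steps '[[[0,0,0.1,0,0,0,1],[0,0,0.15,0,0,0,1],[0,0,0.15,0,0,0,1],[0,0,0.15,0,0,0,1],[0,0,0,0,0,0,1]]]'

```text
clock: 9.95
eef_pos: [0.4824, -0.0011, 0.1349]
tool_rot: [0.0, 1.0, -0.0, -0.0]
wrist_force: [0.8, 0.9, -2.8]
opening: 0.0424
grasp_force: 61.6
```

```bash
python3 - <<'E'
from h import *
s=bot.sense(); print(s['wrist_force'],s['ft_torque'],s['eef_pos'])
E
```

```text
[ 0.78921493  0.90958727 -2.77382689] [-0.00754085 -0.04331974  0.04726154] [ 0.48237132 -0.00111981  0.13488487]
```

Call:
play_rows --steps '[[[0,0,0.2,0,0,0,1],[0,0,0.25,0,0,0,1],[0,0,0.25,0,0,0,1],[0,0,0.25,0,0,0,1],[0,0,0.25,0,0,0,1],[0,0,0.2,0,0,0,1],[0,0,0.15,0,0,0,1],[0,0,0.1,0,0,0,1],[0,0,0,0,0,0,1]]]'

```text
clock: 11.08
eef_pos: [0.4825, -0.0011, 0.0939]
tool_rot: [0.0, 1.0, -0.0, -0.0]
wrist_force: [-0.3, 0.8, -3.3]
opening: 0.0418
grasp_force: 61.6
```

Call:
play_rows --steps '[[[0,0,0.04,0,0,0,1],[0,0,0.04,0,0,0,1],[0,0,0.04,0,0,0,1],[0,0,0.04,0,0,0,1],[0,0,0.04,0,0,0,1],[0,0,0.04,0,0,0,1]]]'

```text
clock: 11.82
eef_pos: [0.4825, -0.0011, 0.0879]
tool_rot: [0.0, 1.0, -0.0, -0.0]
wrist_force: [-0.2, 0.1, -4.2]
opening: 0.0424
grasp_force: 61.6
```

Call:
play_rows --steps '[[[0,0,0.02,0,0,0,1],[0,0,0.02,0,0,0,1],[0,0,0.02,0,0,0,1],[0,0,0.02,0,0,0,1],[0,0,0.02,0,0,0,1],[0,0,0.02,0,0,0,1],[0,0,0.02,0,0,0,1],[0,0,0.02,0,0,0,1]]]'

```text
clock: 12.82
eef_pos: [0.4827, -0.0011, 0.0846]
tool_rot: [-0.0, 1.0, -0.0, 0.0]
wrist_force: [-3.0, 0.2, 4.3]
opening: 0.0426
grasp_force: 62.1
```

Call:
play_rows --steps '[[[0,0,0.02,0,0,0,1],[0,0,0.02,0,0,0,1],[0,0,0.02,0,0,0,1],[0,0,0.02,0,0,0,1]]]'

```text
clock: 13.32
eef_pos: [0.4827, -0.0011, 0.083]
tool_rot: [-0.0, 1.0, -0.0, 0.001]
wrist_force: [-3.7, 0.4, 5.6]
opening: 0.042
grasp_force: 62.3
```

The ring is moving at about 10 N. I continue slowly.

Call:
play_rows --steps '[[[0,0,0.02,0,0,0,1],[0,0,0.02,0,0,0,1],[0,0,0.02,0,0,0,1],[0,0,0.02,0,0,0,1],[0,0,0.02,0,0,0,1],[0,0,0.02,0,0,0,1],[0,0,0.02,0,0,0,1],[0,0,0.02,0,0,0,1],[0,0,0.02,0,0,0,1],[0,0,0.02,0,0,0,1]]]'

```text
clock: 14.58
eef_pos: [0.4827, -0.0011, 0.078]
tool_rot: [-0.0, 1.0, -0.0, 0.0]
wrist_force: [-3.3, -0.3, 7.5]
opening: 0.0424
grasp_force: 62.3
```

Call:
play_rows --steps '[[[0,0,0.02,0,0,0,1],[0,0,0.02,0,0,0,1],[0,0,0.02,0,0,0,1],[0,0,0.02,0,0,0,1]]]'

```text
clock: 15.08
eef_pos: [0.4827, -0.0011, 0.076]
tool_rot: [-0.0, 1.0, -0.0, 0.0]
wrist_force: [-3.4, 0.7, 7.5]
opening: 0.0425
grasp_force: 62.3
```

Call:
play_rows --steps '[[[0,0,0.02,0,0,0,1],[0,0,0.02,0,0,0,1],[0,0,0.02,0,0,0,1]]]'

```text
clock: 15.45
eef_pos: [0.4827, -0.0011, 0.0745]
tool_rot: [0.0, 1.0, -0.0, 0.0]
wrist_force: [-4.1, 0.9, 6.0]
opening: 0.0423
grasp_force: 62.3
```

Call:
play_rows --steps '[[[0,0,0.02,0,0,0,1]]]'

```text
clock: 15.58
eef_pos: [0.4828, -0.0011, 0.0741]
tool_rot: [-0.0, 1.0, -0.0, 0.001]
wrist_force: [-4.7, 0.3, 10.6]
opening: 0.0423
grasp_force: 62.6
```

Call:
play_rows --steps '[[[0,0,0.02,0,0,0,1]]]'

```text
clock: 15.7
eef_pos: [0.4829, -0.0011, 0.0741]
tool_rot: [-0.0, 1.0, -0.0, 0.001]
wrist_force: [-4.8, 0.3, 14.7]
opening: 0.0422
grasp_force: 62.9
```

Call:
play_rows --steps '[[[0,0,0.015,0,0,0,1],[0,0,0,0,0,0,1],[0,0,0,0,0,0,1]]]'

```text
clock: 16.08
eef_pos: [0.4829, -0.0011, 0.0741]
tool_rot: [-0.0, 1.0, -0.0, 0.001]
wrist_force: [-5.2, 0.7, 14.6]
opening: 0.0428
grasp_force: 63.2
```

Call:
play_rows --steps '[[[0,0,-0.03,0,0,0,1],[0,0,-0.02,0,0,0,1],[0,0,0,0,0,0,1],[0,0,0,0,0,0,1]]]'

```text
clock: 16.58
eef_pos: [0.4827, -0.0011, 0.0741]
tool_rot: [-0.0, 1.0, -0.0, 0.0]
wrist_force: [-3.9, -0.3, 6.1]
opening: 0.0426
grasp_force: 62.4
```

The ring has reached its hard stop: the TCP stays at 0.0741 while the force rises. I ease the load a little more and open the fingers.

Call:
play_rows --steps '[[[0,0,-0.02,0,0,0,1],[0,0,0,0,0,0,1],[0,0,0,0,0,0,0.7],[0,0,0,0,0,0,0.5],[0,0,0,0,0,0,0.3],[0,0,0,0,0,0,0],[0,0,0,0,0,0,0],[0,0,0,0,0,0,0],[0,0,0,0,0,0,0]]]'

```text
clock: 17.7
eef_pos: [0.4826, -0.0011, 0.0739]
tool_rot: [0.0, 1.0, -0.0, -0.0]
wrist_force: [0.1, 0.5, -0.9]
opening: 0.0852
grasp_force: 0.0
```

Released, with no residual force. I retreat straight up, then back a little so the wrist camera can see.

Call:
play_rows --steps '[[[0,0,-0.3,0,0,0,0],[0,0,-0.6,0,0,0,0],[0,0,-1,0,0,0,0],[0,0,-1,0,0,0,0],[0,0,-1,0,0,0,0],[0,0,-1,0,0,0,0],[-0.5,0,-1,0,0,0,0],[-1,0,0,0,0,0,0],[-1,0,0,0,0,0,0],[-0.5,0,0,0,0,0,0],[0,0,0,0,0,0,0],[0,0,0,0,0,0,0]]]'

```text
clock: 19.2
eef_pos: [0.4082, -0.0011, 0.2216]
tool_rot: [-0.0, 1.0, -0.0, 0.0]
wrist_force: [-0.5, -0.3, 1.2]
opening: 0.0855
grasp_force: 0.0
```

```bash
python3 - <<'E'
from h import *
K,W=cam("wrist"); a=eyes.snapshot("wrist"); b=eyes.snapshot("scene")
cv2.imwrite("pics/fin.png",np.hstack([cv2.resize(a,(400,300)),cv2.resize(b[210:330,245:405],(400,300),interpolation=cv2.INTER_CUBIC)]))
K2,W2=cam("scene")
o=np.array([.4835,-.0015,0])
f=lambda z:((proj(K2,W2,o+[0,0,z])-[245,210])*2.5+[400,0]).round(1)
print("scene crop: rodtop",f(.128),"hubtop",f(.12),"flange bottom",f(.05),"wrist rodtop",proj(K,W,o+[0,0,.128])*.625)
E
```

```text
scene crop: rodtop [604.7  84.5] hubtop [604.5  91.5] flange bottom [602.8 150.2] wrist rodtop [204.04568812  79.23062484]
```

View pics/fin.png

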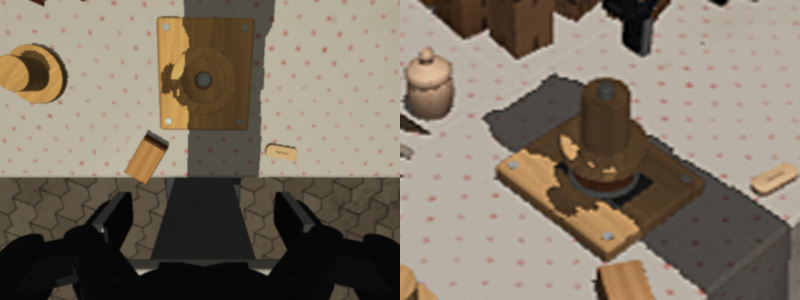

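The pictures show the platen sitting level on the ring. The rod top shows slightly above the hub at (605,88) in the scene crop, against (604.7,84.5) predicted, and at (204,79) in the wrist view, as predicted. The gripper is clear, so I hand in.

```bash
python3 -c "
from station import close_job; print(close_job())"
```

```text
the job is handed in; nothing more can be done
None
```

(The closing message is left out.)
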